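# Fit the splined stem to a cordless bedside lamp

### The arm

A 6-joint arm with a two-finger parallel gripper is mounted at the origin on the work surface. World frame = base frame: x ahead of the robot, y to its left, z up, the work surface at z = 0. Lengths are in m, angles in degrees, forces in N, time in s.
With the tool pointing down it reaches from about 0.4 to 0.825 m from the base axis. Payload 7 kg.
Tool frame: the origin (TCP) lies midway between the tips of the shut fingers; the grasp point (between the pads) lies 19 mm behind it; z points along the fingers, y is the line along which they close (so a half turn about z gives the same grasp; the last joint's range is limited). The gripper opens to 88 mm and grips with 3 to 60 N. Pads are 19 mm wide; open, the fingers measure 130 mm over their backs; the gripper's body (78 mm by 193 mm) begins 47 mm behind the grasp point.
Start: joints at [79.704, 20.546, 0.682, 0, -70.136, -16.507], TCP at [0.304, 0.602, 0.227] pointing down, gripper open.
Joint ranges: [-176.03, 176.03], [-82.01, 121.73], [-58.28, 71.71], [-173.87, 95.51], [-174.79, -0.11], [-173.66, 173.66]. Speed limits (degrees/s): [136.94, 136.94, 172.46, 180, 180, 180].

### API

Orientations are given as [roll, pitch, yaw] about the fixed x, y, z axes, in that order (R = Rz(yaw) Ry(pitch) Rx(roll)).
In Python, from plant import r gives the robot as it stands.
- The arm moves only by the tool carry_out, never from a script. Its argument "deltas" is a list of rows, each a list of 3 entries, a list of its own where there are three numbers: the opening, from 0 (shut) to 1 (fully open), then the shift along the tool's x, y, z in mm, then the turn, a rotation vector about the tool's x, y, z in rad. In form: [[gripper, [tx, ty, tz], [rx, ry, rz]], ...]. A call has 1 to 12 rows; each row is the pose to reach, as a shift and turn from the pose commanded when the call began, along the tool's axes at that moment; what a row does not reach only later rows make up. A row lasts 1/10 s, in which the tool goes at most 50 mm and 8.59 degrees, less where a joint would pass 70% of its speed; a pose out of reach is approached as far as the arm can. A call with a gripper value outside its range is refused whole. The fingers move at their own pace and stop on an object; "squeeze" is the grip in N (left out, the last holds). Time passes only in rows, so rows that repeat a pose let the fingers close. It gives the time, the measured TCP pose, the force, the opening and the grip force at its end, in the units of the state.
- r.get_state(): the state, without advancing time (a new reading comes with each control period).
- r.capture(name): name is "side" or "top" or "wrist"; returns (picture, depth): 384x512x3 uint8, red, green, blue; 384x512 float32, m along the optical axis (not along the pixel's ray), 0 where there is no reading.
- r.get_calibration(name): a dict with "fov_y" (degrees; the focal length in pixels is half the picture's height over the tangent of half this angle, whatever the lens; pixels are square), "cx", "cy" (the principal point, pixels), "view" (4x4, takes a point from world to camera coordinates). Camera axes: x right, y down, z forward; pixel columns grow to the right and rows downward; lengths in m; the calibration is good to about 2 mm. A picture is of the moment at which its call begins: read the wrist's pose just before it. get_calibration takes no time and is no camera call; for the wrist camera it gives the pose at the moment of the call.
- r.close_job(): hands the job in; it is judged then, once.
The state is a dict: "time_s": time; "joints": joint angles; "qd": joint speeds; "joint_torque": joint torques, N m; "tcp_pos": TCP position; "eef_rot": TCP orientation; "contact_force": force on the tool from outside, world axes, zero at the start; "moment": the same for the moment, N m; "gripper_width": finger opening in m; "gripper_force": force on a finger pad.
Only numpy, scipy, OpenCV 4.12 (cv2) and the standard library are available. Lean on these libraries where they do the work, as an engineer would, in place of code of your own. Each camera call takes 0.05 s, during which the arm holds its last target. There are 200 camera calls.

### The job

Get the cordless bedside lamp together: first push the battery drawer in the side of its brass base fully shut. Then lift the square-headed lamp stem out of its wooden stand, turn it until its splines mesh with the slots of the socket on top of the base, slide it fully home against the spring, and finish with the gripper still holding the stem and pressing it down so that it stays fully home. Leave the other things on the table where they are.

Things in the scene. Friction and masses are not known exactly. Their poses are not given: they have to be found in the camera images.
- lamp_base: heavy stepped brass lamp foot, 160 mm across, 75 mm high, fixed. Origin: centre of its underside, z up. Round drum to 36 mm height, a shoulder of 66 mm radius to 41 mm, then a stepped dome narrowing to a round collar 56 mm across, flat top at 75 mm with the socket in it. The battery drawer slides out of the drum towards the base's own -x.
- socket (a point): centre of the socket's mouth in the collar top, 75 mm above the table; axes as the base's. An upright cross-shaped hole 34 mm deep: two crossing slots 8.5 mm wide and 32 mm long, along the base's x and y. In its middle a copper spring contact, 10 mm across, its top 26 mm below the mouth when free.
- drawer (a joint): battery drawer of the base, m: 0 = fully shut, 0.045 = fully open (starts 0.025 to 0.042 open). Slides along the base's x with about 1.5 N friction and stays where it is left; the battery pack is in it already.
- drawer_face (a point): centre of the outer side of the drawer's flat brass front, which faces the base's -x; the front is 56 mm wide, 28 mm high (4 to 32 mm above the table) and 8 mm thick. With the drawer shut this point is 88 mm from the base's axis. Axes as the lamp base's.
- plunger (a joint): spring contact in the socket, m: 0 = free (up); 0.006 when the stem is fully home; stop at 0.008. The spring gives 4 N at the start of its travel and 10 N with the stem home, so a stem that is let go stands 6 mm proud.
- stem: brass lamp stem, 0.16 to 0.29 kg, upright in a wooden stand. Origin: on its axis, underside of its round flange (44 mm across, 6 mm thick), which rests on the stand, 40 mm above the table; z up. Tube 16 mm across up to the square head, cone below 22 mm. Home: flange on the collar, origin at the socket's mouth. Unmeshed, the splines rest on the collar and the origin stays 20 mm above it.
- stem_head (a point): centre of the stem's square head, where to grip: 130 mm above the stem's origin, on its axis. The head is 24 x 24 mm, 40 mm high, sides square to the stem's x and y; a white ceramic stub 20 mm across stands 6 mm above it. Axes as the stem's.
- stand_a: wooden ring in which the stem stands, 64 mm outside and 36 mm inside diameter, 40 mm high, fixed. Origin: centre of its underside.
- stand_b: a second such ring, fixed, in which a plain extension tube stands. Origin: centre of its underside.
- extension_tube: plain round brass tube, not needed: flange like the stem's, no square head, 16 mm in diameter, top 56 mm above its origin (flange underside, 40 mm above the table). Leave it in place.
- lamp_shade: pale conical shade standing on the table, open above and below, 170 mm wide at the foot, 120 mm at the top, 115 mm high; leave alone. Origin: centre of its underside.
- mug: white mug, 80 mm diameter, 92 mm high; leave alone. Origin: centre of its underside.
- book: book lying flat, 130 x 186 x 21 mm; leave alone. Origin: centre of its underside.
- alarm_clock: round black alarm clock, 90 mm across, 100 mm high; leave alone. Origin: centre of its underside.
- screwdriver: screwdriver 150 mm long lying on the table in front of the base; leave alone. Origin: on its underside near its middle.
- glasses_case: grey spectacle case, 160 x 62 x 40 mm; leave alone. Origin: centre of its underside.
- bulb_carton: small upright carton, 60 x 60 x 105 mm; leave alone. Origin: centre of its underside.
- stem_foot (a point): tip of the stem's pilot pin, 32 mm below the origin. The pin is 10 mm across, 12 mm long, last 5 mm tapered to 3 mm. Between pin and flange are the steel splines, 20 mm long: a cross of two fins 30 mm across and 6 mm thick, along the stem's x and y (square to the head's sides). Any of the four quarter turns meshes. Play: splines 1.2 mm a side, pin 1 mm. Axes as the stem's.
Mind the look-alikes: they are no part of the job. Of the things like the stem, leave any that is black, green or pink; of the rest the larger one is meant.

How it is judged:
By the outcome, as a careful person would: the job done as asked, in the order asked, and still so for the second after the job is handed in, while the arm keeps its last pose, push and grip.
It also fails if it takes over 54 s, if anything falls off the work surface, if the arm or the gripper's body presses on something with over 40 N, if the wrist force passes 120 N, or if a joint passes its speed limit or range.

## Working session

There is one attempt and no reset: what is moved stays moved. The work goes in short steps, Python scripts to look and compute and a tool call to move; the robot and the scene stay as the last step left them, time stands still between calls to the robot, and variables do not carry over. Pictures are saved under pics/ and viewed, at most 10 in all, crops included, and the job is handed in when it is done.

Besides the shell and the picture viewer there is one more tool, called by a JSON object that holds its "method" and its "body". carry_out: Moves the arm, as the interface text tells. Its arguments: {"type":"object","properties":{"deltas":{"type":"array"},"squeeze":{"type":"number"}},"required":["deltas"]}

```bash
ls; mkdir -p pics; cat > h.py <<'E'
import numpy as np, cv2
from plant import r
def K(c):
    f=192/np.tan(np.radians(c['fov_y'])/2); return f,c['cx'],c['cy']
def ray(c,u,v):
    f,cx,cy=K(c); V=np.array(c['view']); R=V[:3,:3]; o=-R.T@V[:3,3]
    return o,R.T@np.array([(u-cx)/f,(v-cy)/f,1.])
def onz(c,u,v,z):
    o,d=ray(c,u,v); return o+d*(z-o[2])/d[2]
def cloud(c,D):
    f,cx,cy=K(c); V=np.array(c['view']); v,u=np.mgrid[:D.shape[0],:D.shape[1]]
    P=np.stack([(u-cx)/f*D,(v-cy)/f*D,D],-1)
    return (P-V[:3,3])@V[:3,:3]
def proj(c,p):
    f,cx,cy=K(c); V=np.array(c['view']); q=V[:3,:3]@np.array(p)+V[:3,3]
    return f*q[0]/q[2]+cx,f*q[1]/q[2]+cy
def two(o1,d1,o2,d2):
    A=np.stack([d1,-d2],1); s=np.linalg.lstsq(A,o2-o1,rcond=None)[0]
    a=o1+s[0]*d1;b=o2+s[1]*d2; return (a+b)/2,np.linalg.norm(a-b)
E
python3 - <<'E'
from h import *
ims=[]
for n in('top','side'):
    c=r.get_calibration(n);P,D=r.capture(n);np.savez(f'{n}0.npz',P=P,D=D,view=c['view'],c=[c['fov_y'],c['cx'],c['cy']])
    V=np.array(c['view']);print(n,c['fov_y'],c['cx'],c['cy'],-V[:3,:3].T@V[:3,3],V[2,:3],(D>0).mean())
    cv2.imwrite(f'pics/{n}0.png',cv2.resize(P[:,:,::-1],(800,600),interpolation=cv2.INTER_CUBIC))
print(r.get_state())
E
```

```text
pics
top 57.1891185772286 256.72818591996037 194.92325942875857 [ 0.35280427 -0.00640651  1.18892261] [ 0.21727057  0.00694371 -0.97608672] 0.9955851236979166
side 54.51102585008663 256.69575262189403 194.1345404965053 [ 0.44656127 -0.87104861  0.69917613] [ 0.13688354  0.8253932  -0.54771249] 0.9960988362630209
{'time_s': 0.1, 'joints': array([ 7.97030119e+01,  2.05862643e+01,  6.40460756e-01, -1.60626944e-02,
       -7.01361686e+01, -1.65056473e+01]), 'qd': array([ 0.05090045, -0.07566721,  0.18455416,  0.19339679, -0.00692751,
       -0.01422243]), 'joint_torque': array([-1.36026883e-03, -5.84165347e+01,  2.93748826e+01,  7.01532885e+00,
        1.01840752e-02, -5.22962887e-05]), 'tcp_pos': array([0.30422244, 0.60208198, 0.22574461]), 'eef_rot': array([ 1.79917115e+02, -8.81231903e-03, -2.68080977e+01]), 'contact_force': array([ 0.22202956, -0.00374816,  0.4677974 ]), 'moment': array([-0.03284437, -0.02903285,  0.05616174]), 'gripper_force': 0.0, 'gripper_width': 0.08741360717840828}
```

View pics/top0.png

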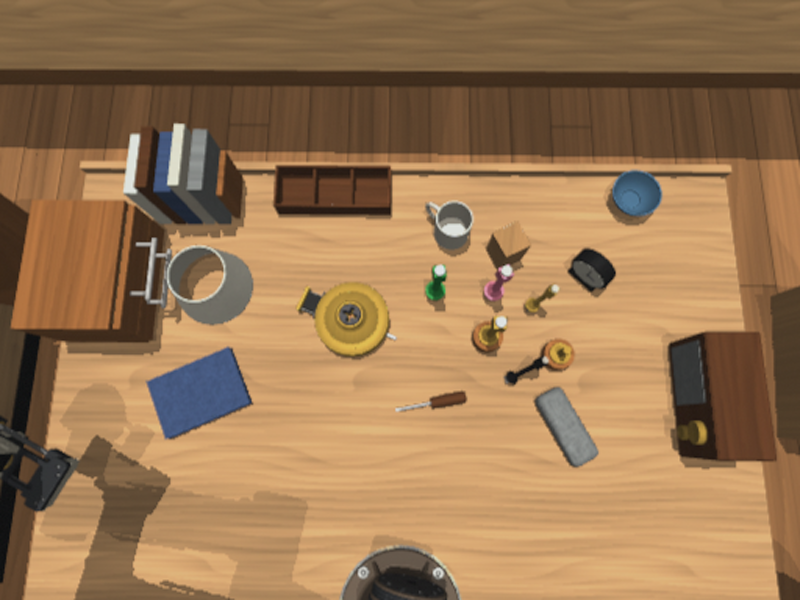

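View pics/side0.png

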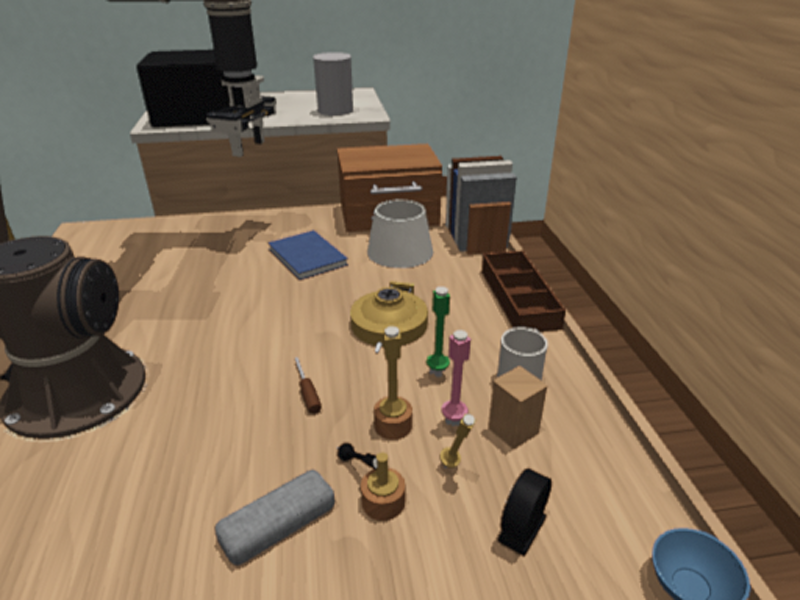

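The top view shows the brass base at about (350,320), its drawer to the left at (312,302), the plain brass stem in its stand at (490,335) with head at (500,322), the extension tube at (558,353), and green, pink and small brass decoys at (436,285), (497,285) and (540,300). The side view agrees, with the stem head at (392,342) and the base at (390,310).

```bash
cat >> h.py <<'E'
def load(n):
    z=np.load(n+'.npz'); c=dict(fov_y=z['c'][0],cx=z['c'][1],cy=z['c'][2],view=z['view']); return z['P'],z['D'],c
E
python3 - <<'E'
from h import *
s=512/800
P,D,c=load('top0');C=cloud(c,D)
def at(x,y):
    return np.round(C[int(y*s),int(x*s)],3)
for n,p in dict(stub=(501,322),stand=(480,343),socket=(350,315),drawer=(308,298),drum=(350,345),tube=(560,352),green=(440,270),small=(553,290),pink=(505,270),shade=(200,250)).items(): print(n,at(*p))
# collar: cloud points at z 70-80mm
def fit(C,lo,hi,cen,rad):
    m=(abs(C[...,2]-(lo+hi)/2)<(hi-lo)/2)&(np.hypot(C[...,0]-cen[0],C[...,1]-cen[1])<rad); Q=C[m]; 
    (a,b),rr=cv2.minEnclosingCircle(Q[:,:2].astype(np.float32)); return len(Q),np.round([a,b,rr],4),Q.mean(0).round(4)
b=at(350,315)
print('collar',fit(C,.068,.082,b,.06)); print('drum',fit(C,.028,.041,b,.09)); print('shoulder',fit(C,.038,.082,b,.09))
P2,D2,c2=load('side0');C2=cloud(c2,D2)
print('collar side',fit(C2,.068,.082,b,.06))
for n,p in dict(stub=(391,331),head=(392,347)).items(): print(n,C2[int(p[1]*s),int(p[0]*s)].round(3))
h=at(501,322)
for X in(C,C2): print('stub',fit(X,.187,.2,h,.03),'head',fit(X,.15,.187,h,.03))
E
```

```text
stub [ 0.543 -0.181  0.195]
stand [ 0.529 -0.164  0.04 ]
socket [0.586 0.11  0.045]
drawer [0.628 0.205 0.023]
drum [0.524 0.109 0.037]
tube [ 0.506 -0.322  0.071]
green [ 0.645 -0.07   0.191]
small [ 0.622 -0.296  0.133]
pink [ 0.647 -0.195  0.186]
shade [0.723 0.438 0.055]
collar (186, array([0.5816, 0.1089, 0.0281]), array([0.5813, 0.1095, 0.074 ]))
drum (725, array([0.5823, 0.1119, 0.0821]), array([0.5767, 0.1077, 0.0377]))
shoulder (1405, array([0.5819, 0.1084, 0.0787]), array([0.5796, 0.1078, 0.0502]))
collar side (151, array([0.5827, 0.1078, 0.0308]), array([0.582 , 0.105 , 0.0734]))
stub [ 0.546 -0.179  0.195]
head [ 0.543 -0.192  0.174]
stub (62, array([ 0.5454, -0.1806,  0.0141]), array([ 0.5447, -0.1803,  0.1937])) head (34, array([ 0.5448, -0.1808,  0.0157]), array([ 0.5397, -0.1753,  0.1717]))
stub (82, array([ 0.5439, -0.185 ,  0.0143]), array([ 0.5445, -0.1858,  0.1929])) head (135, array([ 0.5439, -0.1843,  0.0154]), array([ 0.5435, -0.1921,  0.1688]))
```

```bash
python3 - <<'E'
from h import *
P,D,c=load('top0');C=cloud(c,D);P2,D2,c2=load('side0');C2=cloud(c2,D2)
for X in (C,C2):
    m=(X[...,2]>.1)&(X[...,2]<.118)&(np.hypot(X[...,0]-.66,X[...,1]-.4)<.12)
    print('shade',m.sum(),cv2.minEnclosingCircle(X[m][:,:2].astype(np.float32)))
dx=X[...,:2]
for X in (C,C2):
    d=X[...,:2]-[.582,.1085];rr=np.hypot(d[...,0],d[...,1])
    m=(X[...,2]>.02)&(X[...,2]<.036)&(rr>.088)&(rr<.15)&(d[...,1]>0);Q=X[m];dd=d[m]
    print('drawer',m.sum(),cv2.minAreaRect((Q[:,:2]*1000).astype(np.float32)),rr[m].max(),np.degrees(np.arctan2(*dd.mean(0)[::-1])))
s=r.get_state();c=r.get_calibration('wrist');V=np.array(c['view']);o=-V[:3,:3].T@V[:3,3]
from scipy.spatial.transform import Rotation as R
T=R.from_euler('xyz',s['eef_rot'],degrees=True).as_matrix()
print('cam in tool',T.T@(o-s['tcp_pos']),'\n',(T.T@V[:3,:3].T).round(3),c['fov_y'],T.round(2))
E
```

```text
shade 291 ((0.6551725268363953, 0.418833464384079), 0.0632738322019577)
shade 257 ((0.6551584601402283, 0.4163283705711365), 0.06673914194107056)
drawer 124 ((620.8603515625, 205.4248504638672), (34.217891693115234, 54.94776916503906), 69.1668701171875) 0.12459103984637981 68.01716014877321
drawer 72 ((625.3338623046875, 212.8272705078125), (22.88084602355957, 52.67837905883789), 50.56673812866211) 0.12400255229743684 66.83031435665801
cam in tool [ 0.08400285  0.00071208 -0.15716741] 
 [[-0.001 -0.952 -0.306]
 [ 1.    -0.001 -0.   ]
 [ 0.    -0.306  0.952]] 60.42234246261728 [[ 0.89 -0.45 -0.  ]
 [-0.45 -0.89 -0.  ]
 [ 0.    0.   -1.  ]]
```

{"method": "carry_out", "body": {"deltas": [[0,[458,150,0],[0,0,1.484]],[0,[458,150,0],[0,0,1.484]],[0,[458,150,0],[0,0,1.484]],[0,[458,150,0],[0,0,1.484]],[0,[458,150,0],[0,0,1.484]],[0,[458,150,0],[0,0,1.484]],[0,[458,150,0],[0,0,1.484]],[0,[458,150,0],[0,0,1.484]],[0,[458,150,0],[0,0,1.484]],[0,[458,150,0],[0,0,1.484]],[0,[458,150,0],[0,0,1.484]],[0,[458,150,0],[0,0,1.484]]]}}

```text
time_s: 1.3
tcp_pos: [0.6457, 0.261, 0.2256]
eef_rot: [179.9, -0.1, -111.9]
contact_force: [-1.1, 0.5, -0.2]
gripper_width: 0.001
gripper_force: 0.0
```

```bash
cat >> h.py <<'E'
def snap(n,name):
    c=r.get_calibration(n);P,D=r.capture(n);np.savez(name+'.npz',P=P,D=D,view=c['view'],c=[c['fov_y'],c['cx'],c['cy']])
    cv2.imwrite(f'pics/{name}.png',cv2.resize(P[:,:,::-1],(800,600),interpolation=cv2.INTER_CUBIC)); return P,D,c
E
python3 - <<'E'
from h import *
s=r.get_state();print(s['time_s'],s['tcp_pos'],s['eef_rot'],s['gripper_width'],s['contact_force'],s['joints'].round(1))
P,D,c=snap('wrist','w1')
for p in [(.582,.1085,.075),(.6,.15,.036),(.627,.22,.03)]: print(proj(c,p))
E
```

```text
1.3 [0.64573559 0.26102298 0.22563194] [ 1.79944811e+02 -6.26166314e-02 -1.11891088e+02] 0.0009862269415661545 [-1.05481629  0.46673492 -0.23302138] [ 38.   22.6   3.7  -0.  -71.2 -59.9]
(np.float64(259.44420161391963), np.float64(-19.583722385302224))
(np.float64(257.6123927442878), np.float64(46.185068364794716))
(np.float64(258.51772033229014), np.float64(124.05084254503008))
```

View pics/w1.png

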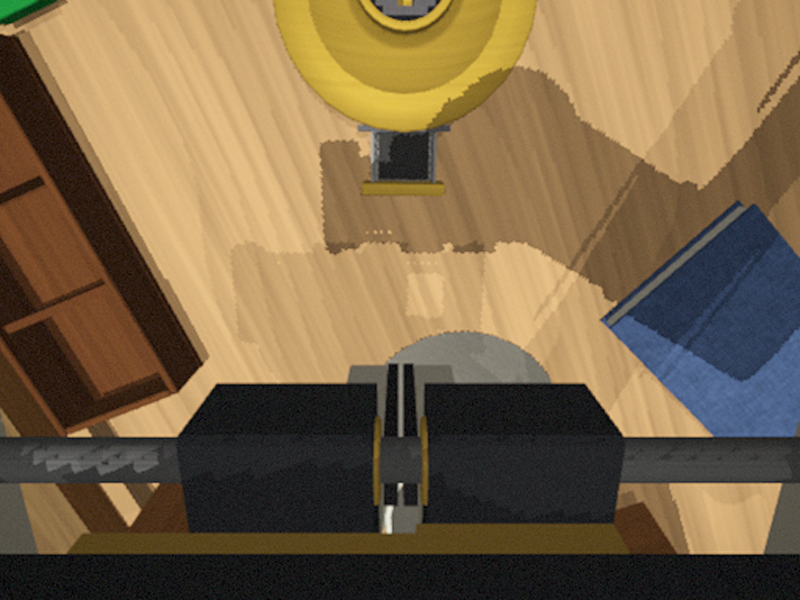

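The wrist view shows the open drawer with its brass front at (362–444, 182–194), nearly square to the image, and the base drum above at (405,60).

```bash
python3 - <<'E'
from h import *
P,D,c=load('w1');C=cloud(c,D)
hsv=cv2.cvtColor(P,cv2.COLOR_RGB2HSV)
m=(hsv[...,0]>18)&(hsv[...,0]<32)&(hsv[...,1]>150); m[:113]=0;m[128:]=0;m[:,:225]=0;m[:,290:]=0
v,u=np.nonzero(m);print(m.sum(),u.min(),u.max(),v.min(),v.max(),C[m].mean(0).round(4),C[m].max(0))
# edges: outer upper edge = for each column; back edge (top row) z=.032
bot=[];top=[]
for x in range(u.min()+2,u.max()-1):
    vv=v[u==x]; top.append(onz(c,x,vv.min()-.5,.032)[:2]); bot.append(onz(c,x,vv.max()+.5,.032)[:2])
for n,L in (('back',top),('front',bot)):
    L=np.array(L); f=cv2.fitLine((L*1000).astype(np.float32),cv2.DIST_HUBER,0,.01,.01).ravel();print(n,np.degrees(np.arctan2(f[1],f[0])),L.mean(0))
vm=v.mean()
a=onz(c,u.min()-.5,vm,.032);b=onz(c,u.max()+.5,vm,.032);print(a,b,(a+b)/2,np.linalg.norm(a-b))
E
```

```text
446 231 284 116 125 [0.6266 0.2159 0.0309] [0.65645048 0.23213118 0.38291081]
back -23.65601 [0.62488885 0.21183286]
front -21.941538 [0.6281118  0.21986143]
[0.65268733 0.20529239 0.032     ] [0.60030925 0.22639149 0.032     ] [0.62649829 0.21584194 0.032     ] 0.056467999919077694
```

{"method": "carry_out", "body": {"deltas": [[0,[0,0,50],[0,0,0]],[0,[0,0,100],[0,0,0]],[0,[0,0,150],[0,0,0]],[0,[0,0,190],[0,0,0]],[0,[0,0,210],[0,0,-0.01]],[0,[10,0,211],[0,0,-0.01]],[0,[25,0,211],[0,0,-0.01]],[0,[35,0,211],[0,0,-0.01]],[0,[43,0,211],[0,0,-0.01]],[0,[50,0,211],[0,0,-0.01]],[0,[57,0,211],[0,0,-0.01]],[0,[62,0,211],[0,0,-0.01]]]}}

```text
time_s: 2.55
tcp_pos: [0.623, 0.2042, 0.0165]
eef_rot: [-179.9, 0.1, -111.3]
contact_force: [0.7, 1.8, 1.8]
gripper_width: 0.0004
gripper_force: 0.9
```

{"method": "carry_out", "body": {"deltas": [[0,[2,0,0],[0,0,0]],[0,[4,0,0],[0,0,0]],[0,[6,0,0],[0,0,0]],[0,[7,0,0],[0,0,0]],[0,[7,0,0],[0,0,0]]]}}

```text
time_s: 3.05
tcp_pos: [0.6214, 0.2006, 0.0159]
eef_rot: [-179.9, 0.3, -111.2]
contact_force: [1.8, 10.1, 0.3]
gripper_width: 0.0006
gripper_force: 4.9
```

{"method": "carry_out", "body": {"deltas": [[0,[2,0,0],[0,0,0]],[0,[3,0,0],[0,0,0]],[0,[3,0,0],[0,0,0]],[0,[-20,0,0],[0,0,0]],[0,[-25,0,-30],[0,0,0]],[0,[-20,0,-80],[0,0,0]],[0,[0,0,-125],[0,0,0]],[0,[20,0,-170],[0,0,0]],[0,[40,0,-210],[0,0,0]],[0,[40,0,-210],[0,0,0]],[0,[40,0,-210],[0,0,0]]]}}

```text
time_s: 4.15
tcp_pos: [0.6053, 0.1602, 0.2266]
eef_rot: [-180.0, 0.1, -111.3]
contact_force: [0.3, 0.2, -0.8]
gripper_width: 0.0004
gripper_force: 0.0
```

```bash
python3 - <<'E'
from h import *
s=r.get_state();print(s['time_s'],s['tcp_pos'],s['eef_rot'],s['contact_force'],s['qd'].round(2))
P,D,c=snap('wrist','w2')
for p in [(.582,.1085,.075),(.582+.088*.3827,.1085+.088*.9239,.03)]: print(np.array(proj(c,p))*800/512)
E
```

```text
4.15 [0.60532204 0.16024848 0.22655844] [-1.79957057e+02  7.94166920e-02 -1.11300672e+02] [ 0.31078732  0.20879415 -0.75258149] [ 0.56  2.33 -1.68 -0.55  0.55 -0.03]
[406.35670476 181.52002251]
[402.72887033 300.31795698]
```

View pics/w2.png

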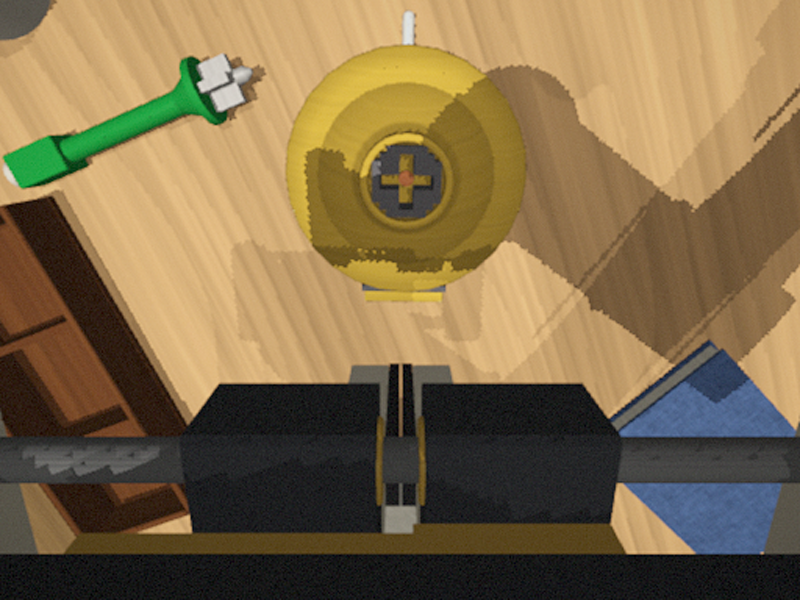

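The drawer is shut: its front at (404,296) lies where 88 mm predicts. The socket cross is at (406,180), nearly square to the image.

```bash
python3 - <<'E'
from h import *
P,D,c=load('w2');C=cloud(c,D)
hsv=cv2.cvtColor(P,cv2.COLOR_RGB2HSV)
y0,x0=int(180*.64),int(406*.64)
disc=np.zeros(D.shape,np.uint8);cv2.circle(disc,(x0,y0),26,1,-1)
grey=((hsv[...,1]<90)&(disc>0)).astype(np.uint8)
hull=cv2.convexHull(np.argwhere(grey)[:,::-1].astype(np.int32));(e)=cv2.fitEllipse(hull.astype(np.float32));print('grey ellipse',e,onz(c,*e[0],.075))
dm=np.zeros(D.shape,np.uint8);cv2.fillConvexPoly(dm,hull,1);dm=cv2.erode(dm,np.ones((3,3)))
cross=((dm>0)&(grey==0)).astype(np.uint8)
n,l,st,ce=cv2.connectedComponentsWithStats(cross);i=1+st[1:,4].argmax();print(st[i],ce[i],onz(c,*ce[i],.075))
for rr in range(y0-20,y0+21): print(''.join('#' if l[rr,x]==i else ('.' if grey[rr,x] else ' ') for x in range(x0-28,x0+29)))
# collar depth
for q in [(x0-10,y0-10),(x0+10,y0+10),(x0-28,y0),(x0+28,y0),(x0+23,y0)]: print(C[q[1],q[0]].round(4),end=' ')
v=np.array([c['view']][0]);
# drawer front lower edge
m=(hsv[...,0]>18)&(hsv[...,0]<32)&(hsv[...,1]>120); m[:186]=0;m[196:]=0;m[:,:230]=0;m[:,286:]=0
vv,uu=np.nonzero(m);L=np.array([onz(c,x,vv[uu==x].max()+.5,.032)[:2] for x in range(uu.min()+3,uu.max()-2)])
print('\ndrawer',uu.min(),uu.max(),L.mean(0),cv2.fitLine((L*1000).astype(np.float32),cv2.DIST_HUBER,0,.01,.01).ravel())
print(((L.mean(0)-[.582,.1085])@[.3827,.9239]))
E
```

```text
grey ellipse ((259.3243713378906, 115.59280395507812), (48.643035888671875, 50.78318786621094), 6.543326377868652) [0.58244713 0.10776689 0.075     ]
[244  98  32  32 449] [259.50111359 114.10467706] [0.58181562 0.10658364 0.075     ]
                 ..........................              
                 ..........................              
                ...........................              
            ..............###................            
            .............#########.............          
            .............#########.............          
           ..............#########.............          
         ................#########..............         
       .................##########.................      
       .................##########..................     
       .................##########..................     
       .................##########..................     
       .................##########..................     
       .................##########..................     
       .................##########.................. 
[... 1049 characters left out ...]
       .................#########..................      
        ..  ............#########.................       
            ..................................  .        
            ..................................           
            ..................................           
            ..................................           
                ..........................  .            
                ..........................               
[0.5879 0.0957 0.0725] [0.5772 0.1191 0.0736] [0.6066 0.0979 0.0728] [0.5586 0.1165 0.0747] [0.5629 0.1149 0.0747] 
drawer 233 283 [0.61542197 0.18991599] [ 9.2772478e-01 -3.7326500e-01  6.1974280e+02  1.8801672e+02]
0.08801081768801595
```

{"method": "carry_out", "body": {"deltas": [[0.6,[0,0,-50],[0,0,0]],[0.6,[280,-68,-113],[0,0,0]],[0.6,[280,-68,-113],[0,0,0]],[0.6,[280,-68,-113],[0,0,0]],[0.6,[280,-68,-113],[0,0,0]],[0.6,[280,-68,-113],[0,0,0]],[0.6,[280,-68,-113],[0,0,0]],[0.6,[280,-68,-113],[0,0,0]],[0.6,[280,-68,-113],[0,0,0]],[0.6,[280,-68,-113],[0,0,0]],[0.6,[280,-68,-113],[0,0,0]]]}}

```text
time_s: 5.3
tcp_pos: [0.5674, -0.1237, 0.3374]
eef_rot: [179.9, -0.0, -111.2]
contact_force: [0.7, -1.5, -0.1]
gripper_width: 0.0524
gripper_force: 0.0
```

```bash
python3 - <<'E'
from h import *
s=r.get_state();print(s['time_s'],s['tcp_pos'],s['eef_rot'],s['contact_force'],s['joints'].round(1))
P,D,c=snap('wrist','w3')
print(np.array(proj(c,(.545,-.182,.19)))*800/512)
E
```

```text
5.3 [ 0.56737613 -0.1237274   0.33740939] [ 1.79894789e+02 -3.96693732e-02 -1.11167476e+02] [ 0.66543069 -1.48610457 -0.07275439] [  7.    8.8  -0.9  -0.  -80.4 -28.1]
[400.47730829 172.53440744]
```

View pics/w3.png

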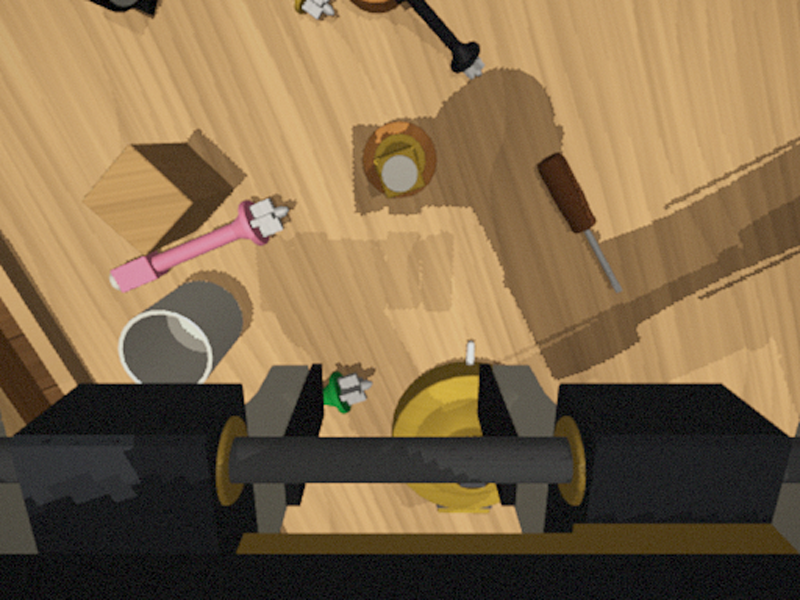

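The stem's white stub is at (399,174) with its square head round it, standing in the ring at (400,160); pink and green decoys are to the left and below. Now the head centre and turn from depth and colour, checked by rays from two views.

```bash
python3 - <<'E'
from h import *
P,D,c=load('w3');C=cloud(c,D)
hsv=cv2.cvtColor(P,cv2.COLOR_RGB2HSV)
u0,v0=255,111
w=np.zeros(D.shape,bool);w[v0-30:v0+31,u0-30:u0+31]=1
head=w&(C[...,2]>.165);stub=w&(hsv[...,1]<60)&(C[...,2]>.185)
for r_ in range(v0-20,v0+18): print(''.join('o' if stub[r_,x] else ('#' if head[r_,x] else '.') for x in range(u0-22,u0+23)))
print(C[stub].mean(0),np.percentile(C[stub][:,2],[10,50,90]),np.percentile(C[head&~stub][:,2],[10,50,90]))
ct=np.argwhere(stub)[:,::-1].astype(np.float32);e=cv2.minEnclosingCircle(ct);print(e,ct.mean(0),onz(c,*ct.mean(0),.196))
hh=np.argwhere(head)[:,::-1].astype(np.float32);R=cv2.minAreaRect(hh);print(R)
Q=np.array([onz(c,x,y,.19)[:2]*1000 for x,y in hh],np.float32);print('world rect',cv2.minAreaRect(Q))
# triangulate stub against top and side view
a=ray(c,*ct.mean(0))
for n,(x,y) in (('top0',(501,322)),('side0',(391,331))):
    P2,D2,c2=load(n);C2=cloud(c2,D2);h2=cv2.cvtColor(P2,cv2.COLOR_RGB2HSV)
    m=(h2[...,1]<70)&(C2[...,2]>.183)&(np.hypot(C2[...,0]-.545,C2[...,1]+.182)<.02);q=np.argwhere(m).mean(0)[::-1];print(n,m.sum(),q,two(*a,*ray(c2,*q)))
cv2.imwrite('pics/c3.png',cv2.resize(P[v0-35:v0+36,u0-45:u0+46,::-1],None,fx=6,fy=6,interpolation=cv2.INTER_CUBIC))
E
```

```text
......................#......................
.............................................
............................####.............
.........................#######.............
..............#.......###########............
...................##############............
.................################............
..............####################...........
...........#######################...........
.........#########ooooooooo#######...........
........#########oooooooooooo######..........
.......#########oooooooooooooo#####..........
.......########oooooooooooooooo####..........
.......#######oooooooooooooooooo###..........
........#####ooooooooooooooooooo####.........
........#####oooooooooooooooooooo###.........
........#####oooooooooooooooooooo###.........
.........###oooooooooooooooooooooo###........
.........###oooooooooooooooooooooo###........
.........###oooooooooooooooooooooo###........
..........#ooooooooooooooooooooooo####.......
..........#ooooooooooooooooooooooo####.......
..........##oooooooooooooooooooooo####.......
...........#oooooooooooooooooooooo#####...
[... 632 characters left out ...]
...............
[ 0.54583707 -0.18252563  0.19628093] [0.19392536 0.19493803 0.19583418] [0.18765622 0.1888651  0.19180124]
((255.02317810058594, 110.72516632080078), 11.45501708984375) [255.28  110.685] [ 0.5457894  -0.18251679  0.196     ]
((261.1482849121094, 114.37544250488281), (50.175254821777344, 50.921504974365234), 19.50244903564453)
world rect ((542.8230590820312, -176.13592529296875), (44.68355941772461, 45.33684539794922), 47.873329162597656)
top0 42 [320.0952381  205.61904762] (array([ 0.54562767, -0.18227673,  0.1887449 ]), np.float64(0.0008453139322365046))
side0 47 [250.12765957 212.04255319] (array([ 0.54559121, -0.18239197,  0.19457652]), np.float64(0.00047345250940150754))
```

View pics/c3.png

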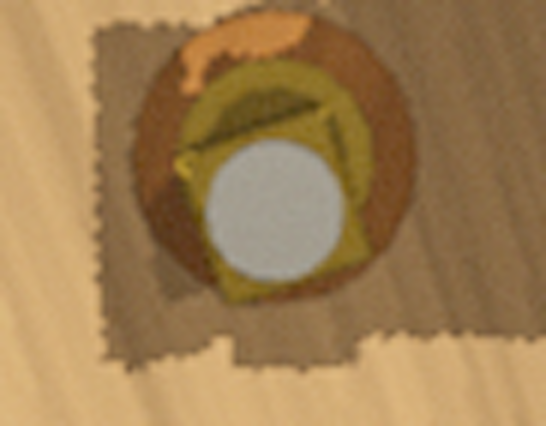

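```bash
cat >> h.py <<'E'
def rows(target,yaw):
    """shift (mm) in tool axes and turn (rad about tool z) from the measured pose"""
    from scipy.spatial.transform import Rotation as R
    s=r.get_state();T=R.from_euler('xyz',s['eef_rot'],degrees=True)
    d=T.inv().apply(np.array(target)-s['tcp_pos'])*1000
    return d.round(1),(T.inv()*R.from_euler('xyz',[180,0,yaw],degrees=True)).as_rotvec().round(4)
E
python3 - <<'E'
from h import *
P,D,c=load('w3');C=cloud(c,D)
w=np.zeros(D.shape,bool);w[81:142,225:286]=1
m=cv2.morphologyEx((w&(C[...,2]>.165)).astype(np.uint8),cv2.MORPH_OPEN,np.ones((3,3)))
n,l,st,ce=cv2.connectedComponentsWithStats(m);i=1+st[1:,4].argmax()
Q=np.array([onz(c,x,y,.19)[:2]*1000 for y,x in np.argwhere(l==i)],np.float32);b=cv2.minAreaRect(Q);print(b)
ct,_=cv2.findContours((l==i).astype(np.uint8),0,2);p=cv2.approxPolyDP(ct[0],5,True)[:,0];print([onz(c,*q,.19)[:2].round(4).tolist() for q in p],p.tolist())
# socket arms angle from w2
P,D,c=load('w2');hsv=cv2.cvtColor(P,cv2.COLOR_RGB2HSV)
k=(hsv[...,1]>=90);A=[];B=[]
for v in list(range(101,110))+list(range(120,128)):
    x=np.nonzero(k[v,250:270])[0]+250;A.append(onz(c,x.mean(),v,.075)[:2]*1000)
for u in list(range(245,253))+list(range(265,275)):
    y=np.nonzero(k[106:124,u])[0]+106;B.append(onz(c,u,y.mean(),.075)[:2]*1000)
for L in(A,B):
    f=cv2.fitLine(np.array(L,np.float32),cv2.DIST_HUBER,0,.01,.01).ravel();print(np.degrees(np.arctan2(f[1],f[0])),f[2:])
print(rows([.5457,-.1825,.151],-91))
E
```

```text
((545.161376953125, -182.92152404785156), (24.254016876220703, 23.767112731933594), 87.81429290771484)
[[0.5332, -0.1935], [0.5559, -0.1941], [0.5571, -0.1718], [0.535, -0.1709]] [[264, 93], [240, 102], [248, 126], [271, 118]]
67.03824 [580.89606 103.94641]
-21.34192 [582.19104  107.296844]
(array([ 62.6,  -1.2, 186.7]), array([ 1.500e-03, -3.000e-04, -3.518e-01]))
```

{"method": "carry_out", "body": {"deltas": [[0.6,[45,-1,30],[0,0,-0.15]],[0.6,[63,-1,60],[0,0,-0.3]],[0.6,[63,-1,90],[0,0,-0.33]],[0.6,[63,-1,130],[0,0,-0.33]],[0.6,[63,-1,165],[0,0,-0.33]],[0.6,[63,-1,187],[0,0,-0.33]],[0.6,[63,-1,187],[0,0,-0.33]],[0.6,[63,-1,187],[0,0,-0.33]]], "squeeze": 45}}

```text
time_s: 6.15
tcp_pos: [0.5459, -0.1835, 0.152]
eef_rot: [180.0, -0.0, -92.3]
contact_force: [1.2, 0.0, 0.4]
gripper_width: 0.0527
gripper_force: 0.0
```

```bash
python3 - <<'E'
from h import *
s=r.get_state();print(s['eef_rot'],s['tcp_pos'],s['contact_force'],rows([.5456,-.1826,.151],-92.2))
E
```

```text
[ 1.79978790e+02 -3.08223026e-02 -9.22640074e+01] [ 0.54592537 -0.1834945   0.15199259] [1.21809565 0.01918415 0.37653671] (array([-0.9,  0.4,  1. ]), array([ 0.0004, -0.0005, -0.0011]))
```

Pose is right; close and hold.

{"method": "carry_out", "body": {"deltas": [[0.3,[-1,0,0],[0,0,0]],[0,[-1,0,0],[0,0,0]],[0,[-1,0,0],[0,0,0]],[0,[-1,0,0],[0,0,0]],[0,[-1,0,0],[0,0,0]],[0,[-1,0,0],[0,0,0]]], "squeeze": 45}}

```text
time_s: 6.75
tcp_pos: [0.5456, -0.183, 0.1521]
eef_rot: [-180.0, -0.0, -92.3]
contact_force: [-0.2, 1.3, 5.1]
gripper_width: 0.0238
gripper_force: 45.0
```

{"method": "carry_out", "body": {"deltas": [[0,[0,0,-10],[0,0,0]],[0,[0,0,-25],[0,0,0]],[0,[0,0,-45],[0,0,0]],[0,[0,0,-70],[0,0,0]],[0,[0,0,-95],[0,0,0]],[0,[0,0,-120],[0,0,0]],[0,[0,0,-120],[0,0,0]],[0,[0,0,-120],[0,0,0]]], "squeeze": 50}}

```text
time_s: 7.55
tcp_pos: [0.5453, -0.1828, 0.2718]
eef_rot: [-180.0, 0.0, -92.4]
contact_force: [-0.1, -0.6, -3.4]
gripper_width: 0.024
gripper_force: 50.0
```

```bash
python3 - <<'E'
from h import *
s=r.get_state();print(s['eef_rot'],s['tcp_pos'],s['contact_force'],s['moment'],rows([.5821,.1075,.27],-112.2))
E
```

```text
[-1.79965148e+02  3.34573084e-02 -9.23643966e+01] [ 0.54529488 -0.18283592  0.27183908] [-0.05011542 -0.57405037 -3.35450258] [0.11795036 0.00557322 0.00597728] (array([-291.6,  -24.8,    2. ]), array([-0.0005,  0.0007,  0.3462]))
```

{"method": "carry_out", "body": {"deltas": [[0,[-15,-1,0],[0,0,0.03]],[0,[-45,-4,0],[0,0,0.08]],[0,[-85,-7,0],[0,0,0.13]],[0,[-125,-11,0],[0,0,0.18]],[0,[-165,-14,0],[0,0,0.23]],[0,[-205,-18,0],[0,0,0.28]],[0,[-245,-21,0],[0,0,0.32]],[0,[-275,-24,0],[0,0,0.346]],[0,[-288,-25,0],[0,0,0.346]],[0,[-292,-25,0],[0,0,0.346]],[0,[-292,-25,0],[0,0,0.346]],[0,[-292,-25,0],[0,0,0.346]]]}}

```text
time_s: 8.75
tcp_pos: [0.5821, 0.1067, 0.2713]
eef_rot: [180.0, -0.0, -112.2]
contact_force: [-0.9, -0.8, -2.1]
gripper_width: 0.0239
gripper_force: 50.0
```

```bash
python3 - <<'E'
from h import *
s=r.get_state();print(s['eef_rot'],s['tcp_pos'],s['contact_force'],rows([.5821,.1075,.27],-112.2))
P,D,c=snap('side','s4');C=cloud(c,D);
a=np.array(proj(c,(.582,.1075,.12)))
x,y=int(a[0]),int(a[1]);print(x,y)
cv2.imwrite('pics/c4.png',cv2.resize(P[y-50:y+50,x-60:x+60,::-1],None,fx=5,fy=5,interpolation=cv2.INTER_CUBIC))
P,D,c=snap('wrist','w4')
E
```

```text
[ 1.79970824e+02 -3.90205996e-02 -1.12202726e+02] [0.58208052 0.10671412 0.27125376] [-0.87160794 -0.82406089 -2.07223257] (array([-0.7,  0.3,  1.3]), array([ 0.0005, -0.0007, -0.    ]))
248 175
```

View pics/c4.png

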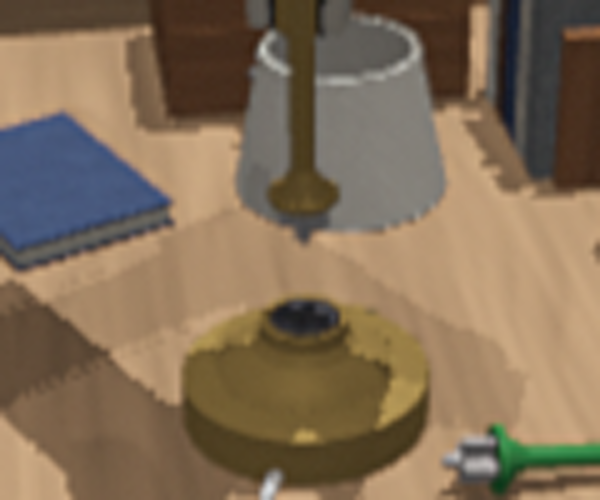

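The side view shows the stem upright with its pin tip at (304,238) straight above the socket mouth at (306,318). Lower it until the pin and the splines begin to enter.

{"method": "carry_out", "body": {"deltas": [[0,[-0.7,0,20],[0,0,0]],[0,[-0.7,0,40],[0,0,0]],[0,[-0.7,0,50],[0,0,0]],[0,[-0.7,0,54],[0,0,0]],[0,[-0.7,0,57],[0,0,0]],[0,[-0.7,0,60],[0,0,0]],[0,[-0.7,0,60],[0,0,0]]]}}

```text
time_s: 9.55
tcp_pos: [0.5827, 0.1084, 0.2117]
eef_rot: [-180.0, 0.0, -112.2]
contact_force: [-0.5, -1.0, -2.3]
gripper_width: 0.0237
gripper_force: 50.0
```

{"method": "carry_out", "body": {"deltas": [[0,[0,0,3],[0,0,0]],[0,[0,0,5],[0,0,0]],[0,[0,0,7],[0,0,0]],[0,[0,0,9],[0,0,0]],[0,[0,0,9],[0,0,0]]]}}

```text
time_s: 10.05
tcp_pos: [0.5826, 0.1084, 0.2022]
eef_rot: [180.0, -0.0, -112.2]
contact_force: [-0.4, -0.4, -1.7]
gripper_width: 0.0237
gripper_force: 50.0
```

Splines are meshed (origin about 15 mm above the mouth, under the 20 mm of an unmeshed stem, no force). On down against the spring.

{"method": "carry_out", "body": {"deltas": [[0,[0,0,4],[0,0,0]],[0,[0,0,8],[0,0,0]],[0,[0,0,10],[0,0,0]],[0,[0,0,12],[0,0,0]],[0,[0,0,14],[0,0,0]],[0,[0,0,16],[0,0,0]],[0,[0,0,17],[0,0,0]],[0,[0,0,17],[0,0,0]]], "squeeze": 58}}

```text
time_s: 10.85
tcp_pos: [0.5829, 0.1084, 0.1872]
eef_rot: [-179.9, 0.0, -112.1]
contact_force: [-4.2, -0.5, 11.6]
gripper_width: 0.0236
gripper_force: 58.0
```

{"method": "carry_out", "body": {"deltas": [[0,[0,0,1],[0,0,0]],[0,[0,0,2],[0,0,0]],[0,[0,0,3],[0,0,0]],[0,[0,0,3],[0,0,0]],[0,[0,0,3],[0,0,0]]]}}

```text
time_s: 11.35
tcp_pos: [0.5831, 0.1084, 0.1871]
eef_rot: [-179.8, 0.1, -112.1]
contact_force: [-11.9, -0.2, 29.0]
gripper_width: 0.0236
gripper_force: 58.1
```

```bash
python3 - <<'E'
from h import *
s=r.get_state();print(s['eef_rot'],s['tcp_pos'],s['contact_force'],s['moment'])
P,D,c=snap('side','s5')
a=np.array(proj(c,(.582,.1075,.08)));x,y=int(a[0]),int(a[1])
cv2.imwrite('pics/c5.png',cv2.resize(P[y-50:y+50,x-60:x+60,::-1],None,fx=5,fy=5,interpolation=cv2.INTER_CUBIC))
C=cloud(c,D);m=(np.hypot(C[...,0]-.5825,C[...,1]-.108)<.03)&(C[...,2]>.06)&(C[...,2]<.1)
print(np.sort(C[m][:,2])[::8].round(4))
E
```

```text
[-1.79824157e+02  9.99512697e-02 -1.12104394e+02] [0.5831451  0.10843962 0.18708072] [-11.88308426  -0.17716432  29.04479979] [0.51760611 5.58099388 0.02695026]
[0.06   0.0624 0.0636 0.0647 0.0671 0.0682 0.0696 0.0708 0.0727 0.0733
 0.0737 0.0742 0.0747 0.076  0.0764 0.0778 0.079  0.0798 0.0802 0.0806
 0.0813 0.0831 0.0851 0.0878 0.0895 0.094  0.0967]
```

View pics/c5.png

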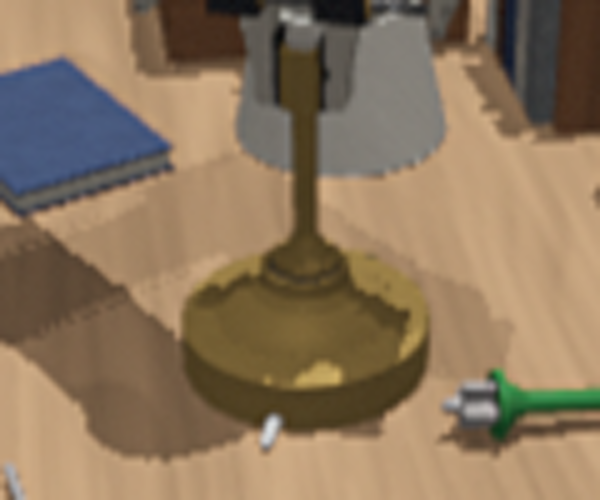

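The picture shows the flange seated on the collar at (306,270), and force rises with no further travel: the stem is home. I'll ease off slightly and check that it holds.

{"method": "carry_out", "body": {"deltas": [[0,[0,0,-1],[0,0,0]],[0,[0,0,-1],[0,0,0]],[0,[0,0,-1],[0,0,0]],[0,[0,0,-1],[0,0,0]],[0,[0,0,-1],[0,0,0]],[0,[0,0,-1],[0,0,0]],[0,[0,0,-1],[0,0,0]],[0,[0,0,-1],[0,0,0]]]}}

```text
time_s: 12.2
tcp_pos: [0.5831, 0.1084, 0.1871]
eef_rot: [-179.9, 0.1, -112.1]
contact_force: [-9.7, 0.6, 23.4]
gripper_width: 0.0242
gripper_force: 58.1
```

```bash
python3 - <<'E'
from h import *
P,D,c=snap('top','t6');C=cloud(c,D)
d=C[...,:2]-[.582,.1085];a=d@[.3827,.9239];p=d@[.9239,-.3827]
m=(C[...,2]>.01)&(C[...,2]<.045)&(a>.083)&(a<.14)&(abs(p)<.026);print('drawer reach',m.sum(),np.percentile(a[m],[50,95]))
s=r.get_state();print(s['tcp_pos'],s['contact_force'],s['qd'].round(2))
E
```

```text
Traceback (most recent call last):
IndexError: index -1 is out of bounds for axis 0 with size 0
```

The arm hides the drawer in this view. It measured 88.0 mm, which is shut, after the push, and nothing has touched it since. The stem is steady at 23 N.

```bash
python3 -c "
from plant import r
s=r.get_state();print(s['tcp_pos'],s['contact_force'],s['gripper_force'])
print(r.close_job())"
```

```text
[0.58303856 0.10844999 0.18711658] [-9.86763148  0.72473539 23.33116193] 58.050636649131775
the job is handed in; nothing more can be done
None
```

The job is handed in at about 12 s: the drawer was pushed shut first (its front measured 88.0 mm from the base's axis), and the stem is meshed and fully home, with the gripper still holding it and pressing down with about 23 N.

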